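# Lift a freshly varnished coil with the tongs

### The arm

A 6-joint arm with a two-finger parallel gripper is mounted at the origin on a cart in front of the work surface, level with it; the furniture and walls round the work are solid. World frame = base frame: x ahead of the robot, y to its left, z up, the work surface at z = 0. Lengths are in m, angles in rad, forces in N, time in s.
With the tool pointing down it reaches from about 0.35 to 0.775 m from the base axis. Payload 7.3 kg.
Tool frame: the origin (TCP) lies midway between the tips of the shut fingers; the grasp point (between the pads) lies 19 mm behind it; z points along the fingers, y is the line along which they close (so a half turn about z gives the same grasp; the last joint's range is limited). The gripper opens to 92 mm and grips with 3 to 60 N. Pads are 19 mm wide; open, the fingers measure 130 mm over their backs; the gripper's body (75 mm by 190 mm) begins 47 mm behind the grasp point.
Start: joints at [-1.363, 0.342, 1.524, -0, 1.275, -0.146], TCP at [0.182, -0.492, 0.227] pointing down, gripper open.
Joint ranges: [-2.53, 2.53], [-0.77, 2.02], [0.04, 2.7], [-1, 4.14], [0.28, 2.66], [-3.11, 3.11]. Speed limits (rad/s): [2.57, 2.57, 3.14, 3.14, 3.14, 3.14].

### API

Orientations are given as a unit quaternion [w, x, y, z].
In Python, from bench import manip gives the robot as it stands.
- The arm moves only by the tool drive_tool, never from a script. Its argument "motion" is a list of rows, each an object of numbers: "x", "y", "z": the shift along the world's x, y, z in m; "twist": the turn about the world's z in degrees; "grip": the finger opening in m, from 0 to 0.0918. In form: [{"x": .., "y": .., "z": .., "twist": .., "grip": ..}, ...]. A call has 1 to 8 rows; each row shifts and turns the commanded pose from where the row before left it; what a row does not reach is not made up. A row lasts 1/8 s, in which the tool goes at most 62.5 mm and 10.7 degrees, less where a joint would pass 70% of its speed; a pose out of reach is approached as far as the arm can. A call is refused whole if a number of a shift passes 0.0625 or a number of a turn 10.7, either way. A call with a gripper value outside its range is refused whole. The fingers move at their own pace and stop on an object; "force" is the grip in N (left out, the last holds). Time passes only in rows, so rows that do not move let the fingers close. It gives the time, the measured TCP pose, the force, the opening and the grip force at its end, in the units of the state.
- manip.get_state(): the state, without advancing time (a new reading comes with each control period).
- manip.get_image(name): name is "side" or "top" or "wrist"; returns a dict with "img" (480x640x3 uint8, red, green, blue), "fovy" (degrees; the focal length in pixels is half the picture's height over the tangent of half this angle, whatever the lens; pixels are square), "cx", "cy" (the principal point, pixels), "pose" (4x4, takes a point from camera to world coordinates); the wrist camera has in their place "T_tool_cam" (4x4, takes a point from camera to tool coordinates, whose origin is the TCP and whose axes are the flange's). Camera axes: x right, y down, z forward; pixel columns grow to the right and rows downward; lengths in m; the calibration is good to about 2 mm. A picture is of the moment at which its call begins: read the wrist's pose just before it. There is no depth.
- manip.close_job(): hands the job in; it is judged then, once.
The state is a dict: "time_s": time; "joints": joint angles; "joint_velocities": joint speeds; "effort": joint torques, N m; "ee_pos": TCP position; "ee_rot": TCP orientation; "force": force on the tool from outside, world axes, zero at the start; "moment": the same for the moment, N m; "width": finger opening in m; "finger_force": force on a finger pad.
Only numpy, scipy, OpenCV 4.12 (cv2) and the standard library are available. Lean on these libraries where they do the work, as an engineer would, in place of code of your own. Each camera call takes 0.05 s, during which the arm holds its last target. There are 200 camera calls.

### The job

The copper-wound coil on its drip stand has just been varnished and must not be touched by the gripper. Pick up the spring tongs, close their jaws on the coil, lift it straight off its stand and finish while still holding it up level in the tongs, at least 6 cm clear of the stand; leave the empty bobbin alone on its own stand.

Things in the scene. Friction and masses are not known exactly. Their poses are not given: they have to be found in the camera images.
- tongs: Steel spring tongs with two black grip plates, 215 mm long, 30 mm high, 140 g, flat on a low rest, underside 35 mm above the bench. Origin: underside, midway between the grip plates; x along the midline to the jaws, z up. Pivot at x = -80 mm, jaws at x = +119 mm. Squeezed evenly from both sides, the jaw centre stays on the midline of the grip. Carries the left (+y) jaw.
- tong_grip (a point): Middle between the black grip plates, 15 mm above the tongs' underside. The plates reach 18 mm before and behind it and 15 mm above and below. 30 mm are free below them. Squeeze them along the tongs' y: open, they measure 57 mm over the outside at the middle; at 51 mm their faces are parallel; closed on the coil 44 mm. Held at 51 mm the tongs can be carried with the jaws still open.
- tong_jaws (a point): Centre between the open jaws, 119 mm ahead of the grip and 10 mm above the underside; the V-shaped jaws are 20 mm high from the underside up and 36 mm long, 100 mm wide over the outside when open. Between their middles they clear 76 mm open, 61 mm with the grip plates at 51 mm, and close round a 44 mm cylinder.
- tong_arm: The right (-y) half of the tongs, hinged to the other at the pivot, where its origin lies on the underside. A spring holds it open: squeezing the grip plates takes about 8 N at first and 11 N when closed on the coil; 40 N on the plates then gives about 11 N at the jaws. The tongs balance at the grip plates.
- wound_coil: The varnished coil: black bobbin wound full with copper wire, a cylinder 44 mm across and 24 mm high, upright. Origin: centre of its underside, z up. It rests loosely on top of a drip stand and slides if pushed.
- empty_bobbin: Empty black bobbin with a narrow waist, 44 mm across, 24 mm high, on the other drip stand; to be left alone. Origin: centre of its underside.
- stand_a: Drip stand under the wound coil: fixed aluminium pillar 60 mm high with a flat top 32 mm across, narrow stem and round foot 68 mm across. Origin: centre of the foot's underside on the bench.
- stand_b: Drip stand under the empty bobbin, the same as stand_a.
- tong_rest: Fixed low rest of the tongs: two flat rubber-topped saddles 35 mm high, a small one under the pivot and one 100 mm wide under the jaws, on a flat 6 mm bar; open between them below the grip plates. Origin on the bench below the grip plates, x towards the jaws.
- parts_cabinet: Fixed steel drawer cabinet beyond the stands, 258 mm wide in y and 220 mm high. Its half-open top drawer, up to 210 mm above the bench, comes nearest: its front with handle reaches 165 mm from this origin towards the robot. Keep arm and tongs off it. Origin: centre of the underside.
- winder_right: Fixed winding machine, a tall heavy box on the left of the tongs, 480 mm high; its front reaches 160 mm from this origin towards the robot, its right side 110 mm to the right, a spindle 250 mm up juts out 246 mm to the right. Between start and bench swing the arm round close to the base so as not to hit it. Origin: centre of the underside.
Not all that is in view belongs to the job. What is shaped like the stand_b but pink is not meant.

How it is judged:
By the outcome, as a careful person would: the job done as asked, in the order asked, and still so for the second after the job is handed in, while the arm keeps its last pose, push and grip.
It also fails if it takes over 48 s, if anything falls off the work surface, if the arm or the gripper's body presses on something with over 40 N, if the wrist force passes 120 N, or if a joint passes its speed limit or range.

## Working session

There is one attempt and no reset: what is moved stays moved. The work goes in short steps, Python scripts to look and compute and a tool call to move; the robot and the scene stay as the last step left them, time stands still between calls to the robot, and variables do not carry over. Pictures are saved under pics/ and viewed, at most 10 in all, crops included, and the job is handed in when it is done.

Besides the shell and the picture viewer there is one more tool, called after "Call:" as a command line: name --argument value ..., lists and objects as JSON in quotes. drive_tool: Moves the arm, as the interface text tells. Its arguments: {"type":"object","properties":{"motion":{"type":"array"},"force":{"type":"number"}},"required":["motion"]}

```bash
mkdir -p pics
cat > h.py <<'E'
import numpy as np, cv2, json
from bench import manip
def snap(n,f):
    d=manip.get_image(n); im=np.array(d["img"]); cv2.imwrite(f"pics/{f}.png",im[:,:,::-1])
    m={k:(np.array(v).tolist()) for k,v in d.items() if k!="img"}; json.dump(m,open(f"pics/{f}.json","w")); return im,m
def ray(m,u,v,P=None):
    f=240/np.tan(np.radians(m["fovy"])/2); T=np.array(m["pose"]) if P is None else P
    d=T[:3,:3]@np.array([(u-m["cx"])/f,(v-m["cy"])/f,1]); return T[:3,3],d
def onz(m,u,v,z,P=None):
    o,d=ray(m,u,v,P); return o+d*(z-o[2])/d[2]
def proj(m,p):
    f=240/np.tan(np.radians(m["fovy"])/2); T=np.array(m["pose"]); c=T[:3,:3].T@(np.array(p)-T[:3,3]); return [m["cx"]+f*c[0]/c[2],m["cy"]+f*c[1]/c[2]]
E
python3 - <<'E'
from h import *
np.set_printoptions(precision=3,suppress=True)
for n in("top","side"):
    im,m=snap(n,n+"0"); print(n,m["fovy"],m["cx"],m["cy"],np.array(m["pose"]))
s=manip.get_state(); print(s)
E
```

```text
top 48.14961289415739 318.7808184925977 237.42533220582783 [[-0.015 -0.99   0.137  0.41 ]
 [-1.     0.014 -0.007 -0.053]
 [ 0.005 -0.137 -0.991  1.181]
 [ 0.     0.     0.     1.   ]]
side 46.55463761125272 313.8266138532327 243.84547734488547 [[ 1.     0.026 -0.004  0.569]
 [ 0.02  -0.671  0.741 -0.875]
 [ 0.017 -0.741 -0.672  0.834]
 [ 0.     0.     0.     1.   ]]
{'time_s': 0.1, 'joints': array([-1.363,  0.343,  1.525, -0.   ,  1.275, -0.146]), 'joint_velocities': array([-0.   , -0.002, -0.002, -0.001,  0.002, -0.   ]), 'effort': array([  0.001, -43.201, -24.469,   0.072,   0.053,  -0.   ]), 'ee_pos': array([ 0.182, -0.492,  0.226]), 'ee_rot': array([-0.001,  0.984,  0.176, -0.   ]), 'force': array([0.043, 0.763, 0.81 ]), 'moment': array([ 0.048, -0.002,  0.018]), 'finger_force': 0.0, 'width': 0.09189050386013224}
```

View pics/top0.png

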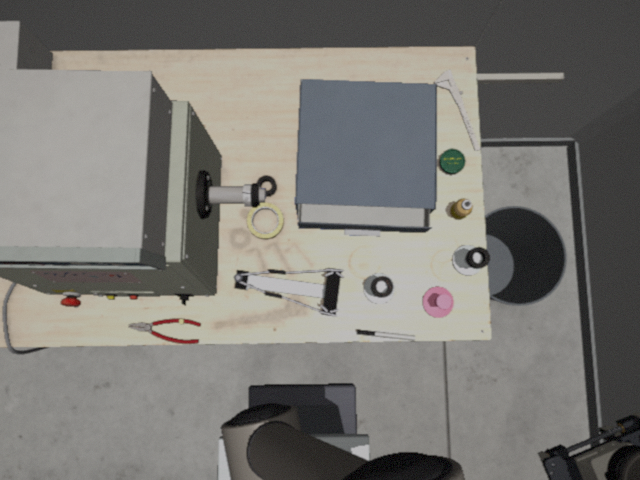

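View pics/side0.png

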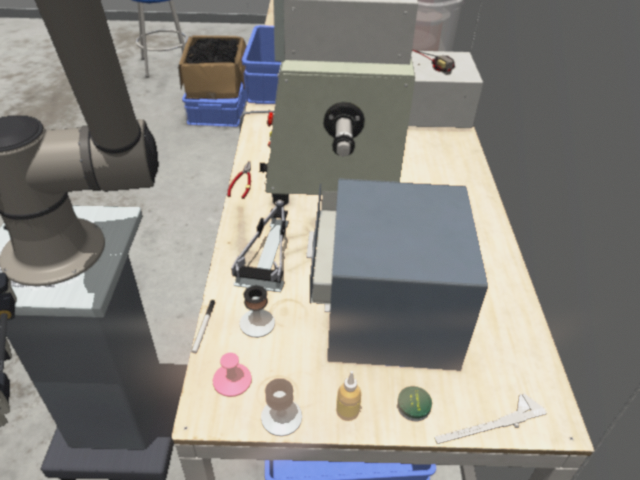

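The top view shows the tongs with the pivot at about (242,278) and the jaws at about (332,292). Stands with bobbins are at about (379,287) and (475,258), and the pink decoy is at (438,302). The side view shows the same stands at about (256,300) and (280,395). I'll enlarge to see which one holds the copper coil.

Run:
```python
import cv2,numpy as np
t=cv2.imread("pics/top0.png");s=cv2.imread("pics/side0.png")
a=cv2.resize(t[235:325,225:495],(800,267),interpolation=cv2.INTER_CUBIC)
b=cv2.resize(s[180:290,215:315],(300,330),interpolation=cv2.INTER_CUBIC)
c=cv2.resize(s[275:435,205:315],(227,330),interpolation=cv2.INTER_CUBIC)
o=np.zeros((600,800,3),np.uint8);o[:267]=a;o[268:598,:300]=b;o[268:598,310:537]=c
cv2.imwrite("pics/c1.png",o)
```

```text
(no output)
```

View pics/c1.png

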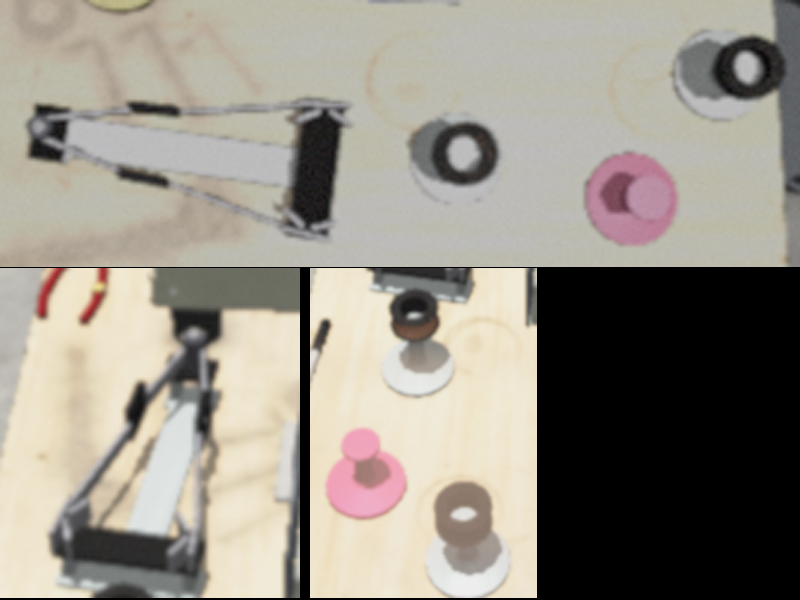

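Run:
```python
from h import *
np.set_printoptions(precision=4,suppress=True)
t=cv2.imread("pics/top0.png");m=json.load(open("pics/top0.json"));s=cv2.imread("pics/side0.png");ms=json.load(open("pics/side0.json"))
V=t.max(2)
dark=(V<75).astype(np.uint8)
n,l,st,c=cv2.connectedComponentsWithStats(dark[235:325,225:495])
for i in range(1,n):
    if st[i,4]>25:
        u,v=c[i]+[225,235]; 
        print("dark",st[i],(u,v),"z.084",onz(m,u,v,.084)[:2],"z.065",onz(m,u,v,.065)[:2],"z.055",onz(m,u,v,.055)[:2],"z.035",onz(m,u,v,.035)[:2])
for p in [(378,288),(475,258)]: print(proj(ms,onz(m,*p,.084)),onz(m,*p,.084))
a=cv2.resize(s[280:330,235:280],(450,500),interpolation=cv2.INTER_NEAREST);b=cv2.resize(s[370:435,255:305],(346,450),interpolation=cv2.INTER_NEAREST)
for (u,v0,v1) in((256,284,316),(280,378,412)): print([s[v,u].tolist() for v in range(v0,v1,2)])
```

```text
dark [240  13  25  20 292] (np.float64(477.49657534246575), np.float64(257.67123287671234)) z.084 [ 0.5149 -0.3856] z.065 [ 0.5167 -0.3913] z.055 [ 0.5177 -0.3944] z.035 [ 0.5196 -0.4004]
dark [44 35 16  4 39] (np.float64(276.2307692307692), np.float64(271.38461538461536)) z.084 [0.4929 0.0276] z.065 [0.4943 0.029 ] z.055 [0.4951 0.0297] z.035 [0.4966 0.0312]
dark [ 98  37  17  40 439] (np.float64(331.0728929384966), np.float64(291.4236902050114)) z.084 [ 0.4505 -0.0837] z.065 [ 0.4512 -0.0842] z.055 [ 0.4515 -0.0845] z.035 [ 0.4523 -0.085 ]
dark [16 41  6  6 31] (np.float64(243.8709677419355), np.float64(278.48387096774195)) z.084 [0.4794 0.0936] z.065 [0.4806 0.0961] z.055 [0.4812 0.0975] z.035 [0.4825 0.1001]
dark [146  42  21  20 209] (np.float64(381.12918660287085), np.float64(286.5980861244019)) z.084 [ 0.4587 -0.1858] z.065 [ 0.4595 -0.1881] z.055 [ 0.46   -0.1893] z.035 [ 0.4609 -0.1917]
dark [10 47 11  7 49] (np.float64(239.6530612244898), np.float64(285.53061224489795)) z.084 [0.4652 0.1021] z.065 [0.4661 0.1048] z.055 [0.4667 0.1062] z.035 [0.4677 0.109 ]
dark [40 57 16  6
[... 165 characters left out ...]
(252.6305746667295), np.float64(290.8935355134642)] [ 0.456  -0.1793  0.084 ]
[np.float64(276.9917119201846), np.float64(386.48008986713694)] [ 0.5143 -0.3804  0.084 ]
[[109, 111, 107], [61, 62, 61], [46, 48, 50], [28, 28, 29], [25, 25, 25], [29, 27, 27], [109, 111, 109], [177, 180, 175], [77, 78, 80], [59, 63, 71], [62, 77, 102], [69, 87, 116], [73, 89, 116], [75, 82, 90], [104, 109, 112], [111, 118, 124]]
[[154, 178, 202], [110, 125, 144], [109, 123, 142], [106, 120, 139], [105, 120, 140], [105, 119, 139], [134, 144, 159], [219, 223, 225], [222, 226, 227], [213, 218, 219], [126, 137, 153], [111, 125, 143], [109, 120, 139], [105, 116, 136], [107, 118, 136], [109, 121, 138], [116, 126, 143]]
```

Run:
```python
from h import *
np.set_printoptions(precision=4,suppress=True)
m=json.load(open("pics/top0.json"));ms=json.load(open("pics/side0.json"))
for n,p,z in [("handle L",(345,233),.19),("handle R",(381,233),.19),("drawer front R",(429,230),.21),("drawer front L",(299,223),.21),("cab top L",(301,80),.22),("cab topR",(436,84),.22),("cab front top R",(436,207),.22),("cab front top L",(297,205),.22),("spindle tip",(276,186),.25),("winder foot",(216,295),.0)]: print(n,onz(m,*p,z))
d=manip.get_image("wrist");print(np.array(d["T_tool_cam"]),d["fovy"])
```

```text
handle L [ 0.5546 -0.1086  0.19  ]
handle R [ 0.5536 -0.1758  0.19  ]
drawer front R [ 0.555  -0.2613  0.21  ]
drawer front L [ 0.5714 -0.0237  0.21  ]
cab top L [ 0.8423 -0.0305  0.22  ]
cab topR [ 0.831  -0.2844  0.22  ]
cab front top R [ 0.5956 -0.2738  0.22  ]
cab front top L [ 0.603  -0.0207  0.22  ]
spindle tip [0.6318 0.0152 0.25  ]
winder foot [0.4496 0.1655 0.    ]
[[-0.0003 -0.9692 -0.2461  0.0659]
 [ 1.     -0.0003 -0.0001  0.0008]
 [ 0.     -0.2461  0.9692 -0.1568]
 [ 0.      0.      0.      1.    ]] 58.57877976025437
```

Call:
drive_tool --motion '[{"x": 0.022,"y": 0.036,"twist": 7.6},{"x": 0.022,"y": 0.036,"twist": 7.6},{"x": 0.022,"y": 0.036,"twist": 7.6},{"x": 0.022,"y": 0.036,"twist": 7.6},{"x": 0.022,"y": 0.036,"twist": 7.6},{"x": 0.022,"y": 0.036,"twist": 7.6},{"x": 0.022,"y": 0.036,"twist": 7.6},{"x": 0.022,"y": 0.036,"twist": 7.6}]'

```text
invalid input
```

Run:
```python
from h import *
s=manip.get_state();print(s["time_s"],s["ee_pos"],s["ee_rot"],s["joints"]); im,m=snap("wrist","w1"); json.dump([list(s["ee_pos"]),list(s["ee_rot"])],open("pics/w1s.json","w"))
```

```text
0.15 [ 0.18184059 -0.49217391  0.22620886] [-5.87692438e-04  9.84394713e-01  1.75973587e-01 -1.69338001e-05] [-1.36301825e+00  3.42558638e-01  1.52479144e+00  2.55316974e-06
  1.27541845e+00 -1.46012130e-01]
```

View pics/w1.png

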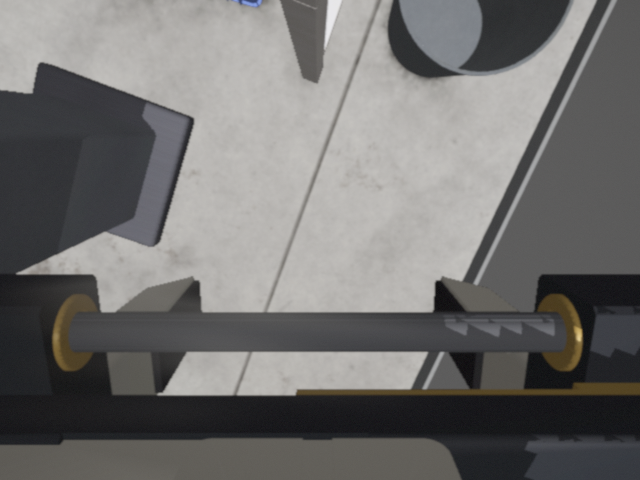

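The wrist camera looks along tool +x: the fingers fill the lower half and the floor is above. It isn't useful yet. The move was probably refused because keys were missing, so I'll give all of them.

Call:
drive_tool --motion '[{"x": 0.022,"y": 0.036,"z": 0.0,"twist": 7.6,"grip": 0.0918},{"x": 0.022,"y": 0.036,"z": 0.0,"twist": 7.6,"grip": 0.0918},{"x": 0.022,"y": 0.036,"z": 0.0,"twist": 7.6,"grip": 0.0918},{"x": 0.022,"y": 0.036,"z": 0.0,"twist": 7.6,"grip": 0.0918},{"x": 0.022,"y": 0.036,"z": 0.0,"twist": 7.6,"grip": 0.0918},{"x": 0.022,"y": 0.036,"z": 0.0,"twist": 7.6,"grip": 0.0918},{"x": 0.022,"y": 0.036,"z": 0.0,"twist": 7.6,"grip": 0.0918},{"x": 0.022,"y": 0.036,"z": 0.0,"twist": 7.6,"grip": 0.0918}]' --force 20

```text
time_s: 1.2
ee_pos: [0.3584, -0.2032, 0.2268]
ee_rot: [0.0, 0.759, 0.652, 0.0]
force: [-0.1, -1.0, 0.1]
width: 0.0917
finger_force: 0.0
```

Run:
```python
from h import *
s=manip.get_state();print(s["time_s"],s["ee_pos"],s["ee_rot"],s["joints"]); im,m=snap("wrist","w2"); json.dump([list(s["ee_pos"]),list(s["ee_rot"])],open("pics/w2s.json","w"))
```

```text
1.2 [ 0.35842154 -0.20324671  0.22676349] [1.19658667e-04 7.58632908e-01 6.51518299e-01 5.39287827e-05] [-7.02400117e-01  1.33257104e-01  1.80500552e+00  7.35716343e-05
  1.20307666e+00 -5.50798411e-01]
```

View pics/w2.png

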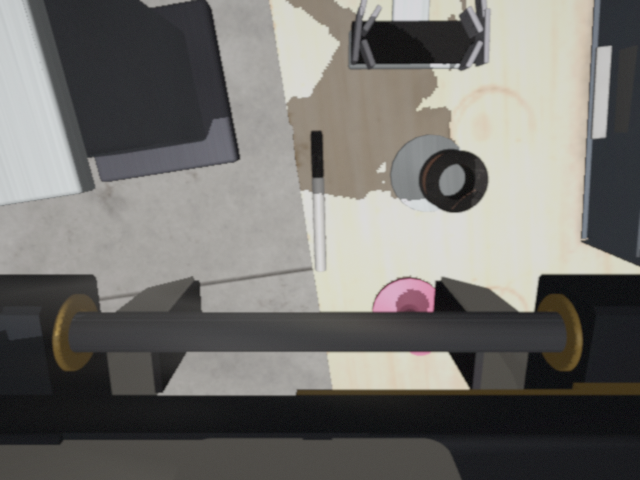

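The near ring is at (453,181) in the wrist view, with the pink decoy and the tong jaws also visible. From above I can't tell whether it is wound, so I'll magnify the side views of both bobbins.

Run:
```python
from h import *
im,m=snap("side","side1"); s=im[:,:,::-1]
a=cv2.resize(s[280:340,230:290],(400,400),interpolation=cv2.INTER_CUBIC);b=cv2.resize(s[372:432,250:310],(400,400),interpolation=cv2.INTER_CUBIC)
w=cv2.imread("pics/w2.png")[130:230,380:510]
o=np.hstack([a,b]); o=np.vstack([o,np.zeros((200,800,3),np.uint8)]); o[400:600,:260]=cv2.resize(w,(260,200)); 
cv2.imwrite("pics/c2.png",np.clip(o.astype(float)*1.4,0,255).astype(np.uint8))
```

```text
(no output)
```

View pics/c2.png

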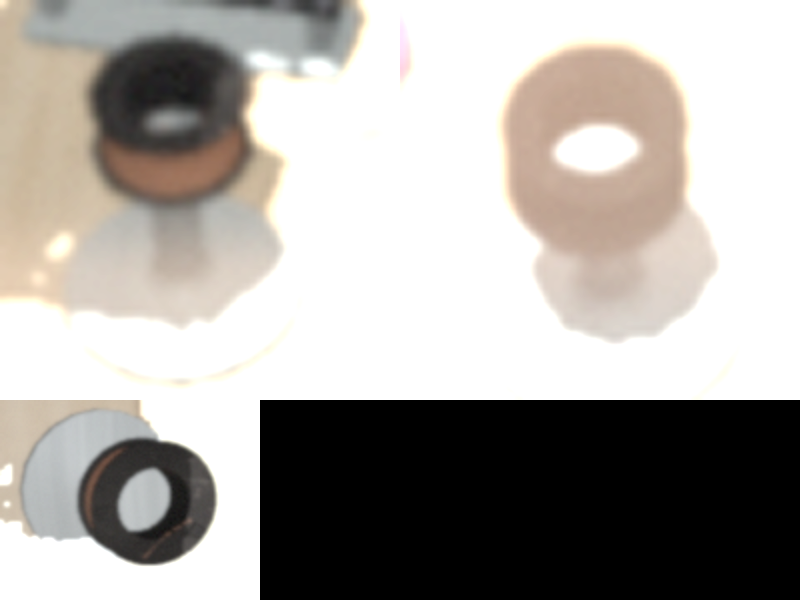

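The near one is clearly the coil: it has a copper band between black flanges in both the side and wrist views. The far one is a plain, empty bobbin. Now I'll measure the coil from the wrist view and check it against the top view.

```bash
cat >> h.py <<'E'
from scipy.spatial.transform import Rotation as R
def wpose(s,m):
    p,q=s; T=np.eye(4);T[:3,:3]=R.from_quat([q[1],q[2],q[3],q[0]]).as_matrix();T[:3,3]=p; return T@np.array(m["T_tool_cam"])
E
python3 - <<'E'
from h import *
np.set_printoptions(precision=4,suppress=True)
m=json.load(open("pics/w2.json"));P=wpose(json.load(open("pics/w2s.json")),m);w=cv2.imread("pics/w2.png")
mt=json.load(open("pics/top0.json"));t=cv2.imread("pics/top0.png")
# coil ring: dark, full silhouette; hull -> rays
def blob(img,x0,y0,x1,y1,th):
    k=(img[y0:y1,x0:x1].max(2)<th).astype(np.uint8); n,l,st,c=cv2.connectedComponentsWithStats(k); i=1+np.argmax(st[1:,4])
    cs,_=cv2.findContours((l==i).astype(np.uint8),cv2.RETR_EXTERNAL,cv2.CHAIN_APPROX_NONE); h=cv2.convexHull(cs[0])[:,0]+[x0,y0]; return h,st[i]
for nm,img,mm,PP,box,th in (("wrist",w,m,P,(400,135,500,225),75),("top",t,mt,None,(355,265,400,310),75)):
    h,st=blob(img,*box,th); pts=np.array([onz(mm,u,v,.084,PP)[:2] for u,v in h],np.float32); (c,r)=cv2.minEnclosingCircle(pts); print(nm,st,"circle",c,r, "cam",(np.array(mm.get("pose")) if PP is None else PP)[:3,3])
# stand foot (wrist) by lightness edges: print jaws saddle
h,st=blob(w,345,15,495,75,75);pts=np.array([onz(m,u,v,.035,P)[:2] for u,v in h],np.float32);print("saddle",cv2.minAreaRect(pts),st)
h,st=blob(t,318,265,345,320,75);pts=np.array([onz(mt,u,v,.035)[:2] for u,v in h],np.float32);print("saddle top",cv2.minAreaRect(pts),st)
E
```

```text
wrist [  19   14   68   63 2610] circle (0.4572868347167969, -0.18639564514160156) 0.023991815745830536 cam [ 0.3686 -0.1388  0.3835]
top [ 16  12  21  20 209] circle (0.4587920606136322, -0.18589217960834503) 0.021496668457984924 cam [ 0.4099 -0.0529  1.1807]
saddle ((0.45267990231513977, -0.08605886250734329), (0.03680580481886864, 0.09816639870405197), 81.29949188232422) [   6    0  132   54 4717]
saddle top ((0.45250165462493896, -0.08462750911712646), (0.02689102292060852, 0.08376064151525497), 81.39684295654297) [  5   7  17  40 439]
```

Call:
drive_tool --motion '[{"x": 0.0187,"y": 0.0393,"z": 0.0,"twist": 0,"grip": 0.0918},{"x": 0.0187,"y": 0.0393,"z": 0.0,"twist": 0,"grip": 0.0918},{"x": 0.0187,"y": 0.0393,"z": 0.0,"twist": 0,"grip": 0.0918},{"x": 0.0187,"y": 0.0393,"z": 0.0,"twist": 0,"grip": 0.0918},{"x": 0.0187,"y": 0.0393,"z": -0.02,"twist": 0,"grip": 0.0918},{"x": 0.0187,"y": 0.0393,"z": -0.02,"twist": 0,"grip": 0.0918},{"x": 0.0,"y": 0.0,"z": -0.04,"twist": 0,"grip": 0.0918},{"x": 0.0,"y": 0.0,"z": -0.02,"twist": 0,"grip": 0.0918}]'

```text
time_s: 2.3
ee_pos: [0.4693, 0.0312, 0.1247]
ee_rot: [-0.001, 0.76, 0.65, -0.001]
force: [0.1, -0.5, 0.1]
width: 0.0917
finger_force: 0.0
```

Run:
```python
from h import *
s=manip.get_state();print(s["time_s"],s["ee_pos"],s["ee_rot"],s["joints"],s["force"]); im,m=snap("wrist","w3"); json.dump([list(s["ee_pos"]),list(s["ee_rot"])],open("pics/w3s.json","w"))
```

```text
2.3 [0.46928375 0.03120778 0.12472654] [-0.00088034  0.76009204  0.6498139  -0.00109879] [-9.65153078e-02  3.60973478e-01  1.81315301e+00 -4.36999065e-04
  9.70258931e-01  5.98476214e-02] [ 0.05857618 -0.46851575  0.09727489]
```

View pics/w3.png

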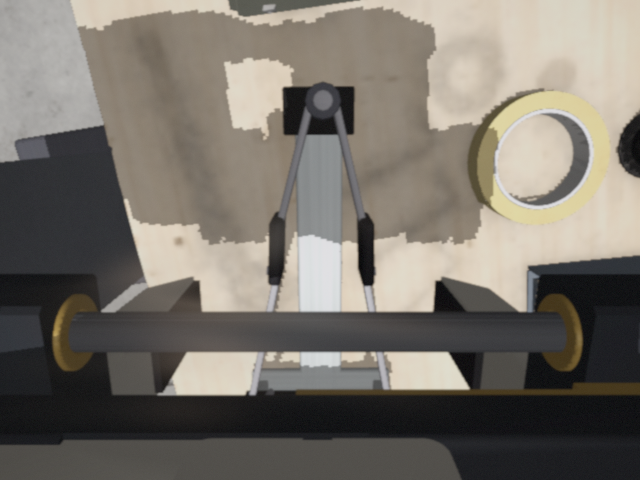

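The tongs lie straight between the fingers: plates at about (277,250) and (366,250), pivot at (322,100). I'll measure the remaining offset.

Run:
```python
from h import *
np.set_printoptions(precision=4,suppress=True)
m=json.load(open("pics/w3.json"));P=wpose(json.load(open("pics/w3s.json")),m);w=cv2.imread("pics/w3.png")
c=[]
for x0 in (258,350):
    k=(w[200:285,x0:x0+32].max(2)<60).astype(np.uint8);n,l,st,cc=cv2.connectedComponentsWithStats(k);i=1+np.argmax(st[1:,4]);b=st[i]
    print(b, [onz(m,x0+b[0]+b[2]/2,200+v,.065,P)[:2] for v in (b[1],b[1]+b[3])]); c.append(onz(m,x0+b[0]+b[2]/2,200+b[1]+b[3]/2,.065,P)[:2])
c=np.array(c);g=c.mean(0);d=c[1]-c[0];pv=onz(m,322.5,100,.06,P)[:2];v=g-pv
print("grip",g,"sep",np.linalg.norm(d),"perp ang",np.degrees(np.arctan2(d[1],d[0])),"pivot",pv,"axis",np.degrees(np.arctan2(v[1],v[0])),np.linalg.norm(v))
```

```text
[ 11  41  15  43 468] [array([0.4501, 0.0438]), array([0.4459, 0.0203])]
[  8  14  16  71 933] [array([0.4981, 0.0507]), array([0.4932, 0.0123])]
grip [0.4719 0.0321] sep 0.04770767664755678 perp ang -0.3100298978629259 pivot [0.4847 0.1097] axis -99.36798269406812 0.0787015935010031
```

Call:
drive_tool --motion '[{"x": 0.001,"y": 0.0,"z": -0.04,"twist": 0,"grip": 0.0918},{"x": 0.0,"y": 0.0,"z": -0.036,"twist": 0,"grip": 0.0918},{"x": 0.0,"y": 0.0,"z": -0.02,"twist": 0,"grip": 0.08},{"x": 0.0,"y": 0.0,"z": 0.0,"twist": 0,"grip": 0.065},{"x": 0.0,"y": 0.0,"z": 0.0,"twist": 0,"grip": 0.058},{"x": 0.0,"y": 0.0,"z": 0.0,"twist": 0,"grip": 0.051},{"x": 0.0,"y": 0.0,"z": 0.0,"twist": 0,"grip": 0.051},{"x": 0.0,"y": 0.0,"z": 0.0,"twist": 0,"grip": 0.051}]' --force 25

```text
time_s: 3.35
ee_pos: [0.4719, 0.0312, 0.0319]
ee_rot: [0.001, 0.76, 0.65, 0.001]
force: [-0.4, 0.2, 6.6]
width: 0.0511
finger_force: 12.1
```

Call:
drive_tool --motion '[{"x": 0.0,"y": 0.0,"z": 0.01,"twist": 0,"grip": 0.051},{"x": 0.0,"y": 0.0,"z": 0.02,"twist": 0,"grip": 0.051},{"x": 0.0,"y": 0.0,"z": 0.025,"twist": 0,"grip": 0.051},{"x": 0.0,"y": 0.0,"z": 0.025,"twist": 0,"grip": 0.051},{"x": 0.0,"y": 0.0,"z": 0.02,"twist": 0,"grip": 0.051},{"x": 0.0,"y": 0.0,"z": 0.0,"twist": 0,"grip": 0.051}]'

```text
time_s: 4.1
ee_pos: [0.472, 0.0313, 0.1323]
ee_rot: [0.001, 0.76, 0.65, 0.001]
force: [0.1, 0.5, -2.3]
width: 0.051
finger_force: 8.9
```

Call:
drive_tool --motion '[{"x": -0.005,"y": -0.009,"z": 0.0,"twist": 2.7,"grip": 0.051},{"x": -0.01,"y": -0.0175,"z": 0.0,"twist": 5.5,"grip": 0.051},{"x": -0.0115,"y": -0.02,"z": 0.0,"twist": 6,"grip": 0.051},{"x": -0.0115,"y": -0.02,"z": 0.0,"twist": 6,"grip": 0.051},{"x": -0.0115,"y": -0.02,"z": 0.0,"twist": 6,"grip": 0.051},{"x": -0.009,"y": -0.016,"z": 0.0,"twist": 5,"grip": 0.051},{"x": -0.005,"y": -0.008,"z": 0.0,"twist": 2.5,"grip": 0.051},{"x": 0.0,"y": 0.0,"z": 0.0,"twist": 0,"grip": 0.051}]'

```text
time_s: 5.1
ee_pos: [0.4069, -0.0793, 0.1301]
ee_rot: [-0.001, 0.54, 0.842, -0.0]
force: [-0.1, -0.5, -1.8]
width: 0.0512
finger_force: 8.9
```

Run:
```python
from h import *
s=manip.get_state();print(s["time_s"],s["ee_pos"],s["ee_rot"],s["joints"],s["force"],s["moment"],s["width"],s["finger_force"])
ax=np.degrees(2*np.arctan2(s["ee_rot"][2],s["ee_rot"][1]));print("tool x at",ax,"jaws", s["ee_pos"][:2]-.119*np.array([np.cos(np.radians(ax)),np.sin(np.radians(ax))]))
a,m=snap("top","t2");b,m=snap("side","s2")
o=np.zeros((600,800,3),np.uint8);o[:360,:480]=cv2.resize(a[210:360,220:420],(480,360),interpolation=cv2.INTER_CUBIC);o[:600,480:800]=cv2.resize(b[150:350,200:307],(320,600),interpolation=cv2.INTER_CUBIC)
cv2.imwrite("pics/c3.png",o[:,:,::-1])
```

```text
5.1 [ 0.40691434 -0.07933344  0.1300982 ] [-6.90446788e-04  5.39685553e-01  8.41866391e-01 -8.81278363e-05] [-3.77962980e-01  2.61614529e-01  1.94811309e+00  1.12783709e-04
  9.33254179e-01 -8.08699085e-01] [-0.14465979 -0.45730474 -1.84468695] [-0.00945815 -0.14877133  0.01968598] 0.05123020615617287 8.925778269767761
tool x at 114.675510953276 jaws [ 0.45659431 -0.18746716]
```

View pics/c3.png

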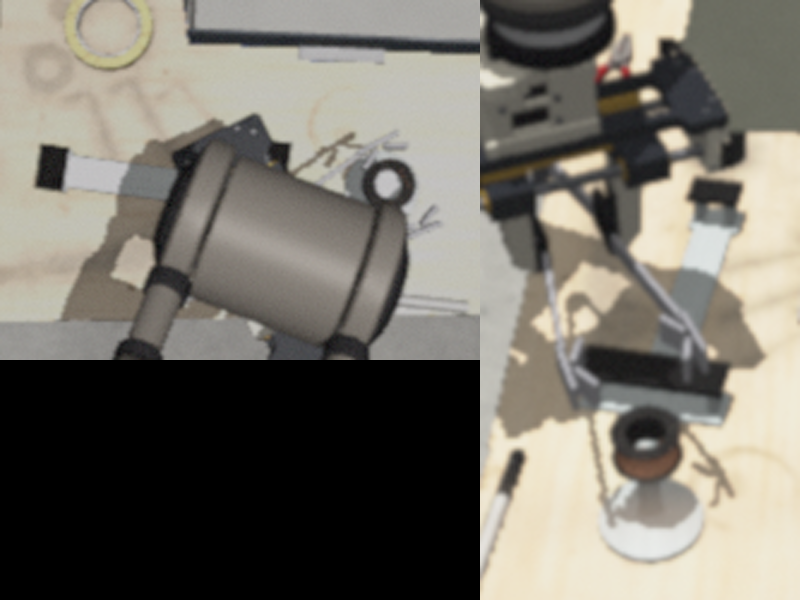

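Run:
```python
from h import *
s=manip.get_state();ax=2*np.arctan2(s["ee_rot"][2],s["ee_rot"][1]);d=-np.array([np.cos(ax),np.sin(ax),0]);n=np.array([-d[1],d[0],0])
u=s["ee_pos"]+[0,0,.004]; J=u+.119*d
A=cv2.imread("pics/t2.png");B=cv2.imread("pics/s2.png");mt=json.load(open("pics/t2.json"));ms=json.load(open("pics/s2.json"))
a=cv2.resize(A[255:330,340:420],(480,450),interpolation=cv2.INTER_CUBIC);b=cv2.resize(B[240:340,215:285],(315,450),interpolation=cv2.INTER_CUBIC)
def mk(im,m,p,x0,y0,k,col): 
    q=(np.array(proj(m,p))+.5-[x0,y0])*k; cv2.drawMarker(im,tuple(int(v) for v in q),col,cv2.MARKER_CROSS,9,1)
for im,m,x0,y0,k in ((a,mt,340,255,6),(b,ms,215,240,4.5)):
    for sg in(-1,1):
        mk(im,m,J+n*sg*.0305+[0,0,.02],x0,y0,k,(0,0,255))
        mk(im,m,J+n*sg*.0305,x0,y0,k,(0,255,0))
    mk(im,m,[.4585,-.186,.084],x0,y0,k,(255,0,255))
o=np.zeros((450,800,3),np.uint8);o[:,:480]=a;o[:,482:797]=b;cv2.imwrite("pics/c4.png",o)
```

```text
(no output)
```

View pics/c4.png

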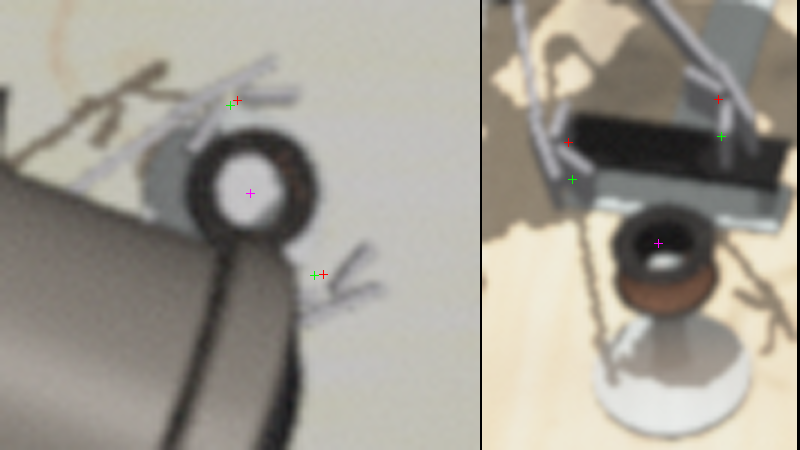

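The top-view marks show the jaw vertices at about (233,98) and (331,290), straddling the coil ring at (252,190). The jaw centre sits 2–4 mm short in x. I'll shift by (+3, +1.5) mm and descend.

Call:
drive_tool --motion '[{"x": 0.003,"y": 0.0015,"z": -0.01,"twist": 0,"grip": 0.051},{"x": 0.0,"y": 0.0,"z": -0.015,"twist": 0,"grip": 0.051},{"x": 0.0,"y": 0.0,"z": -0.013,"twist": 0,"grip": 0.051},{"x": 0.0,"y": 0.0,"z": 0.0,"twist": 0,"grip": 0.051}]'

```text
time_s: 5.7
ee_pos: [0.4099, -0.0772, 0.0916]
ee_rot: [-0.001, 0.539, 0.842, -0.0]
force: [0.3, 0.0, -1.4]
width: 0.0508
finger_force: 8.9
```

Call:
drive_tool --motion '[{"x": 0.0,"y": 0.0,"z": -0.008,"twist": 0,"grip": 0.051},{"x": 0.0,"y": 0.0,"z": 0.0,"twist": 0,"grip": 0.051}]'

```text
time_s: 5.95
ee_pos: [0.4104, -0.0776, 0.0844]
ee_rot: [-0.0, 0.539, 0.842, -0.0]
force: [0.4, -0.0, -1.3]
width: 0.051
finger_force: 8.9
```

Run:
```python
from h import *
s=manip.get_state();ax=2*np.arctan2(s["ee_rot"][2],s["ee_rot"][1]);d=-np.array([np.cos(ax),np.sin(ax),0]);n=np.array([-d[1],d[0],0]);u=s["ee_pos"]+[0,0,.003]; J=u+.119*d; print(J,s["ee_pos"])
A,mt=snap("top","t3");B,ms=snap("side","s3")
a=cv2.resize(A[255:330,345:415,::-1],(420,450),interpolation=cv2.INTER_CUBIC);b=cv2.resize(B[255:330,220:285,::-1],(390,450),interpolation=cv2.INTER_CUBIC)
for im,m,x0,y0,k in ((a,mt,345,255,6),(b,ms,220,255,6)):
    for p,col in [(J+n*.0305+[0,0,.02],(0,0,255)),(J-n*.0305+[0,0,.02],(0,0,255)),([.4585,-.186,.084],(255,0,255))]:
        q=(np.array(proj(m,p))+.5-[x0,y0])*k; cv2.drawMarker(im,tuple(int(v) for v in q),col,cv2.MARKER_CROSS,9,1)
cv2.imwrite("pics/c5.png",np.hstack([a,np.ascontiguousarray(b)[:,:375]]))
```

```text
[ 0.46030136 -0.18565487  0.08743014] [ 0.41044676 -0.07760155  0.08443014]
```

View pics/c5.png

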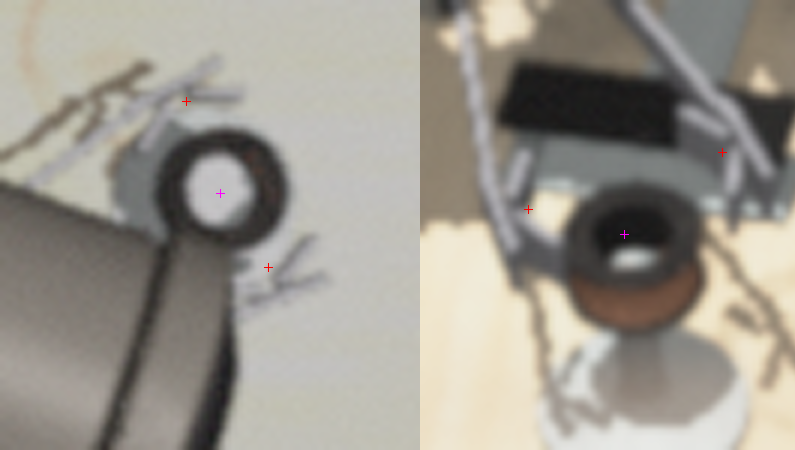

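Both views show the jaw pair centred on the coil within about 1.5 mm: upper vertex near (180,95) and lower near (275,283), around the ring at (222,190). I'll finish the descent and then close.

Call:
drive_tool --motion '[{"x": 0.0,"y": 0.0,"z": -0.008,"twist": 0,"grip": 0.051},{"x": 0.0,"y": 0.0,"z": -0.009,"twist": 0,"grip": 0.051},{"x": 0.0,"y": 0.0,"z": -0.008,"twist": 0,"grip": 0.051},{"x": 0.0,"y": 0.0,"z": 0.0,"twist": 0,"grip": 0.051}]'

```text
time_s: 6.55
ee_pos: [0.4101, -0.0775, 0.0589]
ee_rot: [-0.001, 0.539, 0.842, -0.0]
force: [-0.4, -0.2, -1.6]
width: 0.0512
finger_force: 8.9
```

Call:
drive_tool --motion '[{"x": 0.0,"y": 0.0,"z": 0.0,"twist": 0,"grip": 0.049},{"x": 0.0,"y": 0.0,"z": 0.0,"twist": 0,"grip": 0.047},{"x": 0.0,"y": 0.0,"z": 0.0,"twist": 0,"grip": 0.0455},{"x": 0.0,"y": 0.0,"z": 0.0,"twist": 0,"grip": 0.0445},{"x": 0.0,"y": 0.0,"z": 0.0,"twist": 0,"grip": 0.0435},{"x": 0.0,"y": 0.0,"z": 0.0,"twist": 0,"grip": 0.042},{"x": 0.0,"y": 0.0,"z": 0.0,"twist": 0,"grip": 0.04},{"x": 0.0,"y": 0.0,"z": 0.0,"twist": 0,"grip": 0.04}]' --force 40

```text
time_s: 7.55
ee_pos: [0.4107, -0.0777, 0.0598]
ee_rot: [0.0, 0.539, 0.842, 0.0]
force: [0.4, 0.5, -0.9]
width: 0.0449
finger_force: 40.0
```

Call:
drive_tool --motion '[{"x": 0.0,"y": 0.0,"z": 0.005,"twist": 0,"grip": 0.04},{"x": 0.0,"y": 0.0,"z": 0.01,"twist": 0,"grip": 0.04},{"x": 0.0,"y": 0.0,"z": 0.01,"twist": 0,"grip": 0.04},{"x": 0.0,"y": 0.0,"z": 0.015,"twist": 0,"grip": 0.04},{"x": 0.0,"y": 0.0,"z": 0.015,"twist": 0,"grip": 0.04},{"x": 0.0,"y": 0.0,"z": 0.015,"twist": 0,"grip": 0.04},{"x": 0.0,"y": 0.0,"z": 0.015,"twist": 0,"grip": 0.04},{"x": 0.0,"y": 0.0,"z": 0.01,"twist": 0,"grip": 0.04}]'

```text
time_s: 8.55
ee_pos: [0.4108, -0.0777, 0.156]
ee_rot: [0.001, 0.539, 0.842, 0.0]
force: [0.8, 0.1, -1.7]
width: 0.0449
finger_force: 40.0
```

Call:
drive_tool --motion '[{"x": 0.0,"y": 0.0,"z": 0.005,"twist": 0,"grip": 0.04},{"x": 0.0,"y": 0.0,"z": 0.0,"twist": 0,"grip": 0.04},{"x": 0.0,"y": 0.0,"z": 0.0,"twist": 0,"grip": 0.04},{"x": 0.0,"y": 0.0,"z": 0.0,"twist": 0,"grip": 0.04}]'

```text
time_s: 9.05
ee_pos: [0.4104, -0.0776, 0.1593]
ee_rot: [-0.0, 0.539, 0.842, -0.0]
force: [-0.6, 0.2, -1.9]
width: 0.0447
finger_force: 40.0
```

Run:
```python
from h import *
np.set_printoptions(precision=4,suppress=True)
s=manip.get_state();print(s["ee_pos"],s["ee_rot"],s["force"],s["moment"],s["width"])
B,ms=snap("side","s4"); s3=cv2.imread("pics/s3.png")[:,:,::-1]
def cop(im):
    h=im.astype(int); k=((h[...,0]-h[...,2]>25)&(h[...,0]<150)&(h[...,0]>1.35*h[...,2])).astype(np.uint8)[200:345,215:300]
    n,l,st,c=cv2.connectedComponentsWithStats(k); return [(st[i].tolist(),(c[i]+[215,200]).round(1).tolist()) for i in range(1,n) if st[i,4]>15]
print("before",cop(s3));print("after",cop(B))
for z in(.072,.172): print(z,proj(ms,[.4585,-.205,z]),proj(ms,[.4585,-.186,z+.012]))
# stand top now bare?  sample where coil stood
for p in([.4585,-.186,.06],[.4585,-.206,.072]): u,v=np.round(proj(ms,p)).astype(int); print(p,(u,v),"before",s3[v,u],"after",B[v,u])
```

```text
[ 0.4104 -0.0776  0.1593] [-0.0004  0.539   0.8423 -0.0001] [-0.6128  0.1806 -1.8631] [ 0.0323 -0.0842 -0.0132] 0.04467478255768764
before [([28, 0, 14, 7, 67], [249.4, 203.0]), ([0, 18, 33, 11, 62], [229.4, 222.5]), ([31, 99, 21, 11, 123], [256.3, 304.7])]
after [([31, 60, 18, 11, 120], [254.2, 265.8])]
0.072 [np.float64(252.98072436114572), np.float64(305.8993141838315)] [np.float64(253.65884433823038), np.float64(293.6259451747274)]
0.172 [np.float64(249.6246189617587), np.float64(266.4092739561011)] [np.float64(250.37215618582474), np.float64(253.516732322595)]
[0.4585, -0.186, 0.06] (np.int64(254), np.int64(302)) before [74 65 62] after [126 130 128]
[0.4585, -0.206, 0.072] (np.int64(253), np.int64(306)) before [120  88  70] after [211 215 214]
```

Call:
drive_tool --motion '[{"x": 0.0,"y": 0.0,"z": 0.0,"twist": 0,"grip": 0.04},{"x": 0.0,"y": 0.0,"z": 0.0,"twist": 0,"grip": 0.04},{"x": 0.0,"y": 0.0,"z": 0.0,"twist": 0,"grip": 0.04},{"x": 0.0,"y": 0.0,"z": 0.0,"twist": 0,"grip": 0.04},{"x": 0.0,"y": 0.0,"z": 0.0,"twist": 0,"grip": 0.04},{"x": 0.0,"y": 0.0,"z": 0.0,"twist": 0,"grip": 0.04},{"x": 0.0,"y": 0.0,"z": 0.0,"twist": 0,"grip": 0.04},{"x": 0.0,"y": 0.0,"z": 0.0,"twist": 0,"grip": 0.04}]'

```text
time_s: 10.1
ee_pos: [0.4106, -0.0777, 0.1597]
ee_rot: [0.0, 0.539, 0.842, 0.0]
force: [-1.1, 0.3, -2.0]
width: 0.0452
finger_force: 40.0
```

Run:
```python
from h import *
B,ms=snap("side","s5");h=B.astype(int);k=((h[...,0]-h[...,2]>25)&(h[...,0]<150)&(h[...,0]>1.35*h[...,2])).astype(np.uint8)[240:345,235:300]
ys,xs=np.nonzero(k);print(len(xs),xs.mean()+235,ys.mean()+240, "slope of band",np.polyfit(xs,ys,1)[0])
A=cv2.imread("pics/s3.png")[:,:,::-1].astype(int);k=((A[...,0]-A[...,2]>25)&(A[...,0]<150)&(A[...,0]>1.35*A[...,2]))[290:320,235:300];ys,xs=np.nonzero(k);print("before slope",np.polyfit(xs,ys,1)[0])
if 262<0+240+np.nonzero(((h[...,0]-h[...,2]>25)&(h[...,0]<150)&(h[...,0]>1.35*h[...,2]))[240:345,235:300])[0].mean()<269: print(manip.close_job())
```

```text
123 254.29268292682926 265.5691056910569 slope of band -0.23910407707976322
before slope -0.12521722340220146
the job is handed in; nothing more can be done
None
```

The coil is held in the tongs about 10 cm above its stand and stayed put over a 1 s hold; its level was judged only from the side camera, where the copper band's slope read -0.24 against -0.13 before the lift. The empty bobbin was left alone, and the job was handed in at about 10 s.

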